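# Snap the retaining clip onto the spice turntable's post

## Robot

A 6-joint arm with a two-finger parallel gripper is mounted at the origin on the work surface. World frame = base frame: x ahead of the robot, y to its left, z up, the work surface at z = 0. Lengths are in m, angles in rad, forces in N, time in s.
With the tool pointing down it reaches from about 0.325 to 0.9 m from the base axis. Payload 6.1 kg.
Tool frame: the origin (TCP) lies at the very end of the fingers, on their centre line; the grasp point (between the pads) lies 19 mm behind it; z points along the fingers, y is the line along which they close (so a half turn about z gives the same grasp; the last joint's range is limited). The gripper opens to 87 mm and grips with 3 to 60 N. Pads are 19 mm wide; open, the fingers measure 117 mm over their backs; the gripper's body (75 mm by 190 mm) begins 51 mm behind the grasp point.
Start: joints at [-1.368, 0.22, 1.526, -0, 1.395, -0.126], TCP at [0.202, -0.592, 0.223] pointing down, gripper open.
Joint ranges: [-2.98, 2.98], [-0.91, 2.08], [0.09, 2.57], [-1.24, 4.39], [0.2, 2.65], [-2.68, 2.68]. Speed limits (rad/s): [2.57, 2.57, 3.01, 3.14, 3.14, 3.14].

## Interface

Orientations are given as [roll, pitch, yaw] about the fixed x, y, z axes, in that order (R = Rz(yaw) Ry(pitch) Rx(roll)).
In Python, from plant import bot gives the robot as it stands. The module is installed in compiled form; this text tells all that it offers.
- The arm moves only by the shell command python3 -m pendant 'ROWS' [OPENING] [FORCE]. ROWS is JSON, a list that holds one entry, the list of rows, each a list of 6 numbers: the shift along the tool's x, y, z normalised to -1 to 1, where 1 is 0.04 m, then the turn, a rotation vector about the tool's x, y, z normalised to -1 to 1, where 1 is 4 degrees. In form: [[[dx, dy, dz, rx, ry, rz], ...]]. A call has 1 to 12 rows; each row shifts and turns the commanded pose from where the row before left it, along the tool's axes as they then stand; what a row does not reach is not made up. A row lasts 1/10 s, in which the tool goes at most 50 mm and 8.59 degrees, less where a joint would pass 70% of its speed; a pose out of reach is approached as far as the arm can. A call with a number of a shift or a turn outside -1 to 1 is refused whole. A call with a gripper value outside its range is refused whole. OPENING is the finger opening in mm, from 0 to 87, set as the call begins (- or left out, the last holds). The fingers move at their own pace and stop on an object; FORCE is the grip in N (left out, the last holds). Time passes only in rows, so rows that do not move let the fingers close. It gives the time, the measured TCP pose, the force, the opening and the grip force at its end, in the units of the state.
- bot.sense(): the state, without advancing time (a new reading comes with each control period).
- bot.camera(name): name is "side" or "top" or "wrist"; returns a dict with "img" (400x640x3 uint8, blue, green, red), "K" (3x3 intrinsics, pixels), "distortion" ([k1, k2, p1, p2, k3] as OpenCV has them; the pictures are not rectified), "R" (3x3) and "t" (3): a world point X has camera coordinates R X + t. Camera axes: x right, y down, z forward; pixel columns grow to the right and rows downward; lengths in m; the calibration is good to about 2 mm. A picture is of the moment at which its call begins. There is no depth.
- bot.sign_off(): hands the job in; it is judged then, once.
Trained networks look in the newest picture that a camera, given by its name, has taken for a name from the list of things; names that differ only in an ending like _2 or _b are one class to them, and where a whole thing is asked for, a point or a joint stands for the part that bears it (a point fixed in the world has none). Each returns a list of dicts, best first, with "score" (0 to 1); they miss things now and then, are a little off and sometimes report something else, mostly with a low value. They report only what shows in the picture. A call takes as long as a camera call. They do not tell look-alikes from the thing itself.
- bot.spot_in(camera, thing): "location" ([row, column] in pixels, amid what is visible of it).
- bot.cut_out(camera, thing): "pixels" (400x640 bool, what is visible of it) and "location" ([row, column] in pixels, amid what is visible of it).
- bot.place_of(camera, thing): "location" ([row, column] in pixels: a listed point, or the origin of a listed thing).
The state is a dict: "time": time; "q": joint angles; "qd": joint speeds; "joint_torque": joint torques, N m; "position": TCP position; "tcp_rot": TCP orientation; "wrist_force": force on the tool from outside, world axes, zero at the start; "ft_torque": the same for the moment, N m; "width": opening from 0.0 (shut) to 1.0 (fully open); "gripper_force": force on a finger pad.
Only numpy, scipy, OpenCV 4.12 (cv2) and the standard library are available. Lean on these libraries where they do the work, as an engineer would, in place of code of your own. Each camera call takes 0.05 s, during which the arm holds its last target. There are 200 camera calls.

## Task

The upper level of the white spice turntable is back on its post after a wash and still has to be locked. Take the spring clip with the red tab off the green lid, lay it flat on the round boss beside the post, feel for the post (it does not stand quite in the middle) and push the clip sideways into the groove under the post's head until it snaps fully home, then let go of it. Push gently, stopping once it is home, so that the plastic post is hardly bent, and leave all the other things where they are.

Things in the scene. Friction and masses are not known exactly. Their poses are not given: they have to be found in the camera images.
- turntable: White plastic two-level turntable, its fixed foot; origin on the shelf at the turning axis, z up. Lower level: disc of 292 mm diameter, floor 22 mm and rim 34 mm above the shelf. Upper level: 252 mm diameter, floor 136 mm, rim 148 mm up. They turn together, stiffly (0.25 N m). Pressed down in the middle, the upper level gives 1 mm per 3 N. The fingers must not press on it with more than 20 N.
- boss_top (a point): On the turning axis, at the height of the flat top of the round boss (92 mm diameter) in the middle of the upper level, 150 mm above the shelf. From it rises the grey post: first a groove 20 mm in diameter and 8 mm high, then a round head 30 mm in diameter, 158 to 168 mm above the shelf. The post is crooked, so all this stands 6.5 mm off the axis: see post_foot.
- post_foot (a point): On the turning axis at the floor of the lower level, where the post starts. The post leans: its groove, its head and the boss stand 6.5 mm to one side of this axis; to which side is not measured (it depends on how the levels happen to be turned) and must be felt or seen. Pushed sideways at the head the post springs 1 mm per 5 N.
- clip: Open spring clip lying flat, 82 mm long, 5 mm thick, 55 g: a C of 5 mm steel wire for a 20 mm shaft, on a red base. Origin on the underside at the eye's centre (on the shaft's axis when home); z up, x out through the open mouth, the way it is pushed. Pushed squarely on the post it takes 4 to 7 N to spring the arms apart; past that they draw it on some 8 mm until the back of the C meets the post.
- clip_eye (a point): The clip's origin: centre of its eye, at the underside. Mouth: 15 mm between the nibs, which lie 9 mm ahead of it, then flaring to 48 mm over the tips, which reach 22 mm ahead of it. Behind it the red base, 22 mm wide and 5 mm high, runs from 15 to 59 mm behind.
- clip_tab (a point): In the clip's upright red tab, a block 20 mm long (clip x), 14 mm wide (clip y), its top 40 mm above the clip's underside, centred 48 mm behind the clip's origin. This point is on the tab's centre line, 28 mm above the underside: a good height to hold it.
- armleft (a joint): Spread of the clip's left wire arm in rad: 0 relaxed, grows as it opens; about 0.12 as the nib passes the widest part of the groove, and back to 0 once the clip is home.
- armright (a joint): The same for the right arm.
- post (a joint): How far the post is bent sideways at its head (m) along one horizontal direction that turns with the levels; 0 unloaded, about 1 mm per 5 N, either sign. The plastic is strained beyond 2 mm. It says nothing of the 6.5 mm by which the unloaded post stands off the axis.
- stem (a joint): The same bend along the other horizontal direction, at right angles to the first; also to stay within 2 mm.
- lid: Green silicone lid, a disc 132 mm in diameter and 5 mm thick with a small pull tab, flat on the shelf; origin under its centre. The clip lies on it.
- dabba: Round steel masala dabba (spice box), 181 mm diameter, 86 mm high with its knob; origin under its centre.
- jar: Glass jar with a dark twist cap, 76 mm diameter, 124 mm high; origin under its centre.
- bowl: Tiny aluminium bowl, 48 mm diameter, 23 mm high, on the far side of the upper level; origin under its centre.
- spoon: Steel spoon, 170 mm long, lying on the shelf; x runs along it from handle to bowl.
- spice1: Small glass spice jar with a black cap, 45 mm diameter, 80 mm high, on the lower level; origin under its centre.
- spice2: A second spice jar of the same size on the lower level; origin under its centre.
Not all that is in view belongs to the job. What is meant by the clip is not pink or turquoise, and is the larger of those in its own colour.

How it is judged:
On the way, in this order (a step that is already met when the one before it is completed fails the run):
1. the clip is lifted off the lid (height (world z) of clip_eye above 0.04 m and contact force between clip and lid below 0.1 N), for 0.1 s.
2. the post spreads the clip's arms in the groove (value of joint each of armleft, armright above 0.06 rad and z of clip_eye in the frame of boss_top between -0.006 and 0.005 m and horizontal distance between clip_eye and boss_top below 0.03 m).
At the end, for the whole second after the job is handed in: the clip sits around the post in the groove: its eye within 8.5 mm of the turning axis (the groove itself is 6.5 mm off it), underside within -2 to +4 mm of the boss's top, flat within 0.1 rad, both arms sprung back to less than 0.05 rad, released and at rest (horizontal distance between clip_eye and boss_top below 0.0085 m and z of clip_eye in the frame of boss_top between -0.002 and 0.004 m and angle between clip's own z axis and vertical below 0.1 rad and value of joint each of armleft, armright below 0.05 rad and linear speed of clip below 0.02 m/s and contact force between the fingers and clip below 0.05 N); the robot touches nothing.
It fails at once if the post is bent sideways by more than 2 mm (about 10 N) (value of joint any of post, stem above 0.002 m or value of joint any of post, stem below -0.002 m).
It fails at once if the fingers press on the turntable with more than 20 N (contact force between the fingers and turntable above 20 N).
It fails at once if the dabba, jar, spoon, bowl or a spice jar is shifted by more than 30 mm (distance of any of dabba, jar, spoon, bowl, spice1, spice2 from where it was at the start of the episode above 0.03 m).
It fails at once if the lid is dragged by more than 40 mm (distance of lid from where it was at the start of the episode above 0.04 m).
It also fails if it takes over 67 s, if anything falls off the work surface, if the arm or the gripper's body presses on something with over 40 N, if the wrist force passes 120 N, or if a joint passes its speed limit or range.

## Working session

There is one attempt and no reset: what is moved stays moved. The work goes in short steps, Python scripts to look and compute and a shell command to move; the robot and the scene stay as the last step left them, time stands still between calls to the robot, and variables do not carry over. Pictures are saved under pics/ and viewed, at most 11 in all, crops included, and the job is handed in when it is done.

```bash
mkdir -p pics; cat > h.py <<'E'
import numpy as np, cv2
from scipy.spatial.transform import Rotation as Ro
from plant import bot
def cam(n,save=None):
    c=bot.camera(n)
    if save: cv2.imwrite('pics/'+save,c['img'])
    return {k:np.array(c[k]) if k!='img' else c[k] for k in ('img','K','distortion','R','t')}
def ray(c,rc):
    p=cv2.undistortPoints(np.array([[[rc[1],rc[0]]]],float),c['K'],c['distortion'])[0,0]
    return -c['R'].T@c['t'], c['R'].T@np.array([p[0],p[1],1.])
def atz(c,rc,z):
    o,d=ray(c,rc); return o+d*(z-o[2])/d[2]
def tri(L):
    A=0;b=0
    for c,rc in L:
        o,d=ray(c,rc); d=d/np.linalg.norm(d); M=np.eye(3)-np.outer(d,d); A=A+M;b=b+M@o
    X=np.linalg.solve(A,b); return X
def proj(c,X):
    p=cv2.projectPoints(np.array([X],float),cv2.Rodrigues(c['R'])[0],c['t'],c['K'],c['distortion'])[0][0,0]; return p[::-1]
E
python3 - <<'E'
from h import *
np.set_printoptions(precision=3,suppress=True)
s=bot.sense();print(s['time'],s['position'],s['tcp_rot'],s['wrist_force'])
C={}
for n in('top','side','wrist'):
    C[n]=cam(n,n+'0.png')
    print(n,'campos',-C[n]['R'].T@C[n]['t'])
    for th in('turntable','boss_top','post_foot','clip','clip_eye','clip_tab','lid','dabba','jar','bowl','spoon'):
        f=bot.spot_in if th in('x') else bot.place_of
        print(n,th,[(np.round(d['location']).tolist(),round(d['score'],2)) for d in f(n,th)[:5]])
cv2.imwrite('pics/a.png',np.vstack([cv2.resize(C[n]['img'],(480,300)) for n in('top','side')]))
E
```

```text
0.0 [ 0.202 -0.591  0.221] [-3.14  -0.     0.329] [ 0.555 -0.965  0.298]
top campos [ 0.355 -0.05   1.416]
top turntable [([153.0, 315.0], 0.77)]
top boss_top [([144.0, 315.0], 0.84)]
top post_foot []
top clip [([275.0, 406.0], 0.65), ([190.0, 438.0], 0.59), ([201.0, 391.0], 0.52)]
top clip_eye [([271.0, 411.0], 0.69), ([191.0, 434.0], 0.65), ([201.0, 390.0], 0.53), ([234.0, 328.0], 0.38)]
top clip_tab [([262.0, 402.0], 0.57), ([226.0, 321.0], 0.5), ([201.0, 446.0], 0.45), ([210.0, 399.0], 0.41)]
top lid [([204.0, 393.0], 0.91)]
top dabba [([130.0, 400.0], 0.62)]
top jar [([197.0, 206.0], 0.57)]
top bowl [([121.0, 316.0], 0.69)]
top spoon [([131.0, 212.0], 0.69)]
side campos [ 0.901 -0.652  1.045]
side turntable [([241.0, 354.0], 0.91), ([268.0, 255.0], 0.21), ([152.0, 373.0], 0.19)]
side boss_top [([215.0, 361.0], 0.61)]
side post_foot []
side clip [([246.0, 180.0], 0.78), ([331.0, 228.0], 0.67), ([274.0, 256.0], 0.55), ([210.0, 275.0], 0.47)]
side clip_eye [([326.0, 226.0], 0.68), ([272.0, 255.0], 0.64), ([208.0, 275.0], 0.62), ([249.0, 179.0], 0.49)]
side clip_tab [([247.0, 190.0], 0.69), ([324.0, 210.0], 0.67), ([275.0, 237.0], 0.66), ([207.0, 287.0], 0.54)]
side lid [([275.0, 249.0], 0.84)]
side dabba [([338.0, 321.0], 0.55)]
side jar [([152.0, 374.0], 0.76), ([182.0, 429.0], 0.43)]
side bowl []
side spoon [([184.0, 430.0], 0.71)]
wrist campos [ 0.268 -0.569  0.385]
wrist turntable []
wrist boss_top []
wrist post_foot []
wrist clip []
wrist clip_eye [([91.0, 95.0], 0.8)]
wrist clip_tab [([41.0, 57.0], 0.96)]
wrist lid []
wrist dabba []
wrist jar []
wrist bowl []
wrist spoon []
```

```bash
python3 - <<'E'
import cv2,numpy as np
t=cv2.imread('pics/top0.png')[90:300,180:460]; s=cv2.imread('pics/side0.png')
cv2.imwrite('pics/t2.png',cv2.resize(t,(800,600),interpolation=cv2.INTER_CUBIC))
cv2.imwrite('pics/s2.png',cv2.resize(s[130:400,140:500],(800,600),interpolation=cv2.INTER_CUBIC))
E
```

```text
(no output)
```

View pics/t2.png

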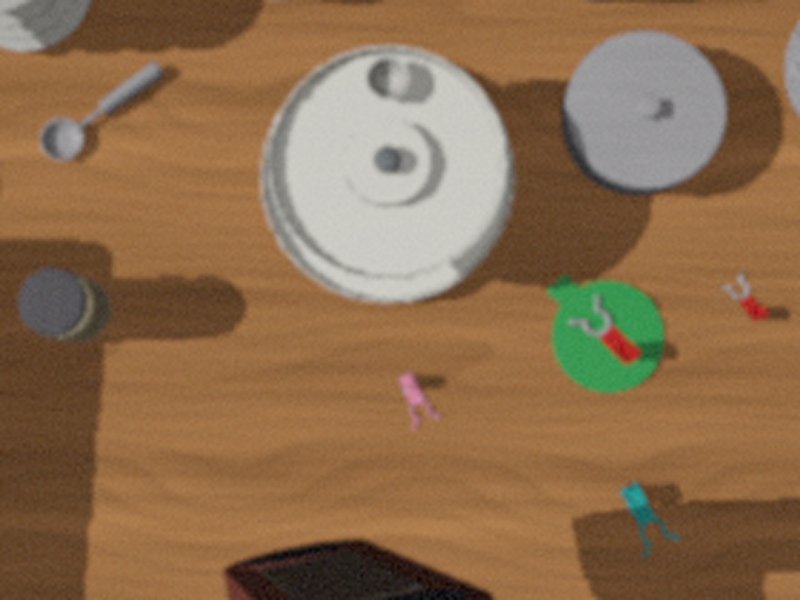

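View pics/s2.png

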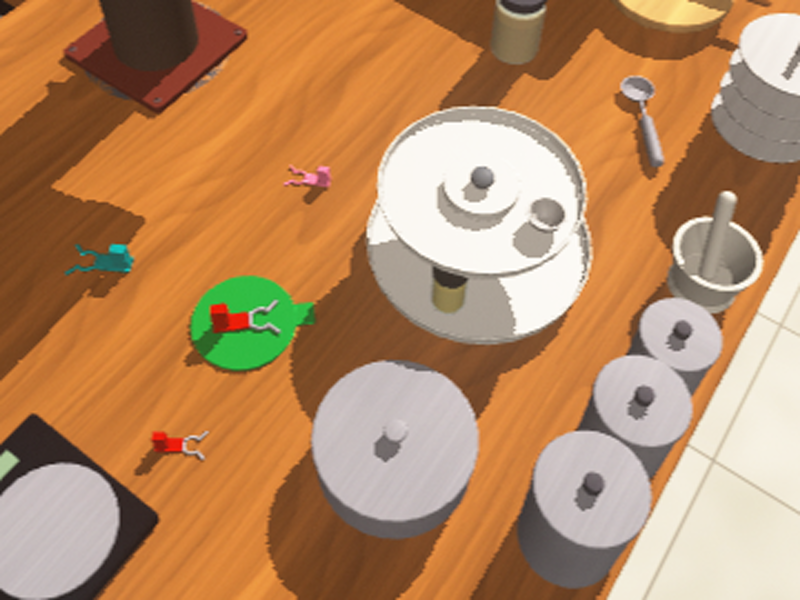

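The top view shows four clip-like things: red on the lid (201,391), a smaller red on the wood (190,436), pink (232,325) and turquoise (271,408). The one meant is the red on the green lid, the larger red one. The grey head is near (145,316), and the bowl is behind it at (121,316).

```bash
python3 - <<'E'
from h import *
np.set_printoptions(precision=4,suppress=True)
T=cam('top');S=cam('side')
for n,a,b in(('tab',(210,399),(275,237)),('eye',(201,390),(272,255)),('lid',(204,393),(275,249)),('boss',(144,315),(215,361)),('tt',(153,315),(241,354))):
    X=tri([(T,a),(S,b)]);print(n,X,'resid',proj(T,X)-a,proj(S,X)-b)
print('dabba',atz(T,(130,400),0))
c=S['img'][235:310,200:300]; t=T['img'][170:245,360:460]
cv2.imwrite('pics/crop.png',np.hstack([cv2.resize(i,(400,300),interpolation=cv2.INTER_CUBIC) for i in(t,c)]))
E
```

```text
tab [ 0.419  -0.3116  0.0219] resid [1.1127 1.1613] [-0.1996  1.9525]
eye [ 0.4506 -0.2792  0.0236] resid [0.3549 0.3496] [-0.0583  0.6002]
lid [ 0.4404 -0.2916  0.0146] resid [0.6538 0.6573] [-0.1122  1.1211]
boss [ 0.6171 -0.03    0.1429] resid [-0.9252 -0.6726] [ 0.1532 -1.2859]
tt [ 0.6112 -0.0301  0.0116] resid [-0.1699 -0.1283] [ 0.0281 -0.2412]
dabba [ 0.6941 -0.3167  0.    ]
```

View pics/crop.png

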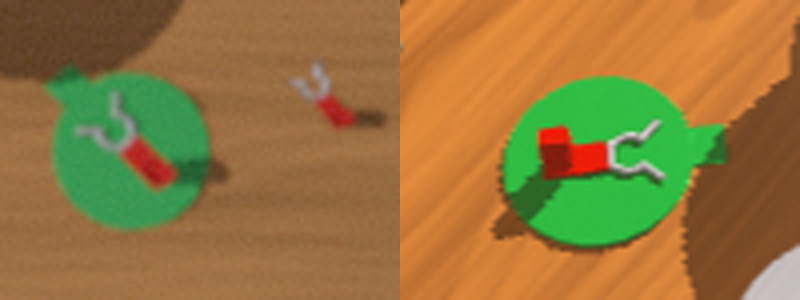

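```bash
python3 -m pendant '[[[0,0,0,0,0,-0.93],[0,0,0,0,0,-0.93],[0,0,0,0,0,-0.93],[0,0,0,0,0,-0.93],[0,0,0,0,0,-0.93],[0,0,0,0,0,-0.93],[0,0,0,0,0,-0.93],[0,0,0,0,0,0],[0,0,0,0,0,0]]]' 60 && python3 -m pendant '[[[0.88,-0.11,0.15,0,0,0],[0.88,-0.11,0.15,0,0,0],[0.88,-0.11,0.15,0,0,0],[0.88,-0.11,0.15,0,0,0],[0.88,-0.11,0.15,0,0,0],[0.88,-0.11,0.15,0,0,0],[0.88,-0.11,0.15,0,0,0],[0.88,-0.11,0.15,0,0,0],[0.88,-0.11,0.15,0,0,0],[0.88,-0.11,0.15,0,0,0],[0,0,0,0,0,0],[0,0,0,0,0,0]]]'
python3 - <<'E'
from h import *
np.set_printoptions(precision=4,suppress=True)
s=bot.sense();print(s['time'],s['position'],s['tcp_rot'],s['wrist_force'],s['width'])
W=cam('wrist','w1.png');print(-W['R'].T@W['t'],W['R'][2])
for th in('clip_eye','clip_tab'):
    for d in bot.place_of('wrist',th)[:2]: print(th,d['location'],d['score'],[atz(W,d['location'],z) for z in((.005,) if th=='clip_eye' else (.033,))])
# red mask: top face of tab
E
```

```text
time: 2.8
position: [0.2018, -0.5915, 0.2225]
tcp_rot: [3.142, -0.0, 0.781]
wrist_force: [-1.1, 0.1, 0.0]
width: 0.692
gripper_force: 0.0
time: 4.0
position: [0.4205, -0.3115, 0.1625]
tcp_rot: [-3.142, 0.0, 0.784]
wrist_force: [0.1, -0.7, 0.5]
width: 0.688
gripper_force: 0.0
4.0 [ 0.4205 -0.3115  0.1625] [-3.1416  0.0004  0.7844] [ 0.0567 -0.669   0.4716] 0.6882034992194843
[ 0.4702 -0.2618  0.3245] [-0.1826 -0.1816 -0.9663]
clip_eye [135.9, 308.0] 0.96 [array([ 0.4477, -0.2735,  0.005 ])]
clip_eye [57.3, 61.7] 0.9 [array([ 0.345, -0.076,  0.005])]
clip_tab [193.7, 305.3] 0.97 [array([ 0.4124, -0.3059,  0.033 ])]
clip_tab [6.6, 50.9] 0.84 [array([ 0.3806, -0.0664,  0.033 ])]
```

View pics/w1.png

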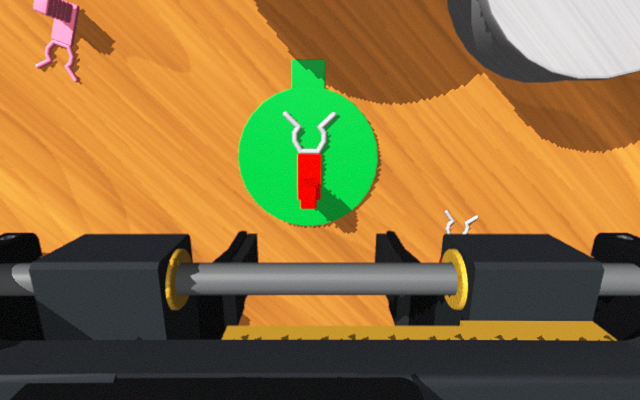

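```bash
python3 -m pendant '[[[-0.05,-0.24,0.5,0,0,0.6],[0,0,0.5,0,0,0],[0,0,0.5,0,0,0],[0,0,0,0,0,0],[0,0,0,0,0,0]]]'
python3 - <<'E'
from h import *
np.set_printoptions(precision=4,suppress=True)
W=cam('wrist','w2.png')
import re
for th in('clip_eye','clip_tab'):
    d=bot.place_of('wrist',th)
    print([(np.round(e['location']),round(e['score'],2),atz(W,e['location'],.005 if th=='clip_eye' else .033)) for e in d])
    # ray from first view
    s0={'clip_eye':(135.9,308.0),'clip_tab':(193.7,305.3)}[th]
    R1=Ro.from_euler('xyz',[-3.1416,.0004,.7844]);R2=Ro.from_euler('xyz',bot.sense()['tcp_rot'])
    # first-view camera pose from rigid mount
    p1=np.array([.4205,-.3115,.1625]);p2=np.array(bot.sense()['position'])
    cp=R2.inv().apply(-W['R'].T@W['t']-p2); Rt=W['R']@R2.as_matrix()
    Rw=Rt@R1.as_matrix().T; c1=p1+R1.apply(cp)
    V=dict(W,R=Rw,t=-Rw@c1)
    if d: print(th,tri([(V,s0),(W,d[0]['location'])]))
print(p2,bot.sense()['tcp_rot'])
m=cv2.inRange(cv2.cvtColor(W['img'],cv2.COLOR_BGR2HSV),(0,150,60),(8,255,255));ys,xs=np.nonzero(m[:,240:380]);print(ys.min(),ys.max(),xs.min()+240,xs.max()+240)
E
```

```text
time: 4.65
position: [0.4115, -0.3073, 0.1028]
tcp_rot: [-3.141, 0.0, 0.74]
wrist_force: [-0.4, -0.1, 0.0]
width: 0.686
gripper_force: 0.0
[(array([55.,  8.]), 0.63, array([ 0.3444, -0.0763,  0.005 ])), (array([137., 320.]), 0.62, array([ 0.45 , -0.276,  0.005])), (array([240., 502.]), 0.47, array([ 0.4886, -0.44  ,  0.005 ])), (array([210., 317.]), 0.28, array([ 0.4064, -0.3128,  0.005 ]))]
clip_eye [ 0.4658 -0.2636  0.2699]
[(array([207., 316.]), 0.63, array([ 0.4136, -0.3048,  0.033 ]))]
clip_tab [ 0.4079 -0.3087  0.0112]
[ 0.4126 -0.3077  0.104 ] [ 3.1392 -0.      0.7408]
159 227 304 333
```

View pics/w2.png

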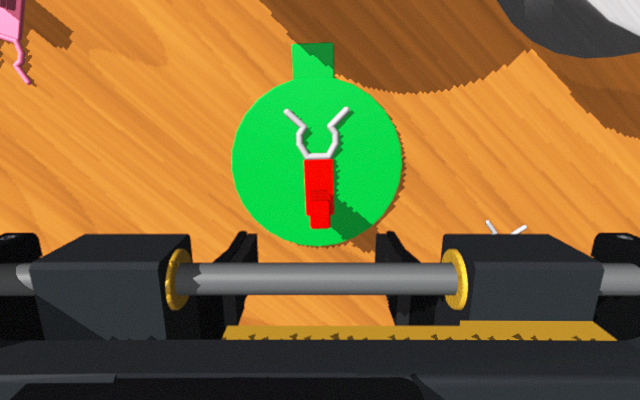

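The picture shows the clip (eye about (137,319), tab (210,320)) lined up with the tool, and the finger centre at column 317. I descend onto the tab.

```bash
python3 -m pendant '[[[0.05,-0.04,0.55,0,0,0],[0,0,0.55,0,0,0],[0,0,0.55,0,0,0],[0,0,0.3,0,0,0],[0,0,0.25,0,0,0],[0,0,0,0,0,0]]]' 45 && python3 -m pendant '[[[0,0,0,0,0,0],[0,0,0,0,0,0],[0,0,0,0,0,0],[0,0,0,0,0,0],[0,0,0,0,0,0],[0,0,0,0,0,0]]]' 0 25
```

```text
time: 5.4
position: [0.412, -0.3037, 0.0139]
tcp_rot: [-3.14, 0.0, 0.741]
wrist_force: [0.0, 0.7, -0.6]
width: 0.52
gripper_force: 0.0
time: 6.0
position: [0.4127, -0.3044, 0.015]
tcp_rot: [3.141, -0.0, 0.741]
wrist_force: [-0.4, -0.4, 2.7]
width: 0.164
gripper_force: 25.0
```

```bash
python3 -m pendant '[[[0,0,-0.3,0,0,0],[0,0,-0.5,0,0,0],[0,0,-0.8,0,0,0],[0,0,-0.8,0,0,0],[0,0,-0.8,0,0,0],[0,0,-0.8,0,0,0],[0,0,-0.8,0,0,0],[0,0,-0.5,0,0,0],[0,0,0,0,0,0],[0,0,0,0,0,0]]]'
python3 - <<'E'
from h import *
np.set_printoptions(precision=4,suppress=True)
s=bot.sense();print(s['position'],s['wrist_force'])
W=cam('wrist','w3.png')
for th in('clip_eye','clip_tab','boss_top'):
  print(th,[(np.round(e['location']),round(e['score'],2)) for e in bot.place_of('wrist',th)[:3]])
T=cam('top');S=cam('side')
# dark-grey head ellipses & white boss in top & side
for n,c,r in(('top',T,(110,185,275,365)),('side',S,(180,245,320,410))):
    im=c['img'][r[0]:r[1],r[2]:r[3]]
    cv2.imwrite('pics/z%s.png'%n,cv2.resize(im,(400,300),interpolation=cv2.INTER_CUBIC))
a,b=cv2.imread('pics/ztop.png'),cv2.imread('pics/zside.png')
w=cv2.resize(W['img'],(480,300));cv2.imwrite('pics/z.png',np.vstack([np.hstack([a,b]),np.hstack([w,np.zeros((300,320,3),np.uint8)])]))
E
```

```text
time: 7.0
position: [0.4122, -0.3039, 0.2264]
tcp_rot: [3.141, 0.0, 0.741]
wrist_force: [-0.2, -0.3, -0.8]
width: 0.16
gripper_force: 25.0
[ 0.4122 -0.3039  0.2264] [-0.1928 -0.3387 -0.8029]
clip_eye [(array([ 75., 111.]), 0.87), (array([202., 447.]), 0.58)]
clip_tab [(array([ 32., 103.]), 0.86), (array([237., 448.]), 0.78)]
boss_top []
```

View pics/z.png

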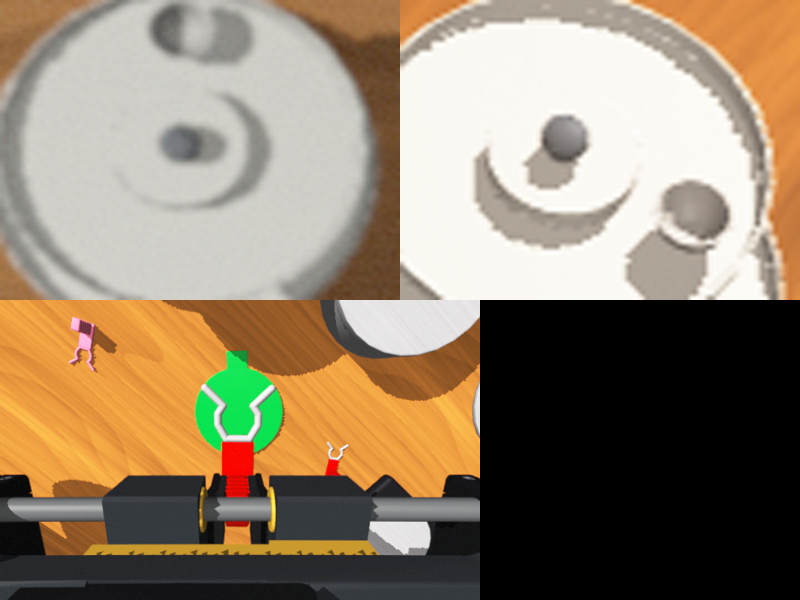

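```bash
python3 -m pendant '[[[0.77,-0.2,0,0,0,0],[0.77,-0.2,0,0,0,0],[0.77,-0.2,0,0,0,0],[0.77,-0.2,0,0,0,0],[0.77,-0.2,0,0,0,0],[0.77,-0.2,0,0,0,0],[0.77,-0.2,0,0,0,0],[0.77,-0.2,0,0,0,0],[0,0,0,0,0,0],[0,0,0,0,0,0],[0,0,0,0,0,0]]]'
python3 - <<'E'
from h import *
np.set_printoptions(precision=4,suppress=True)
s=bot.sense();print(s['position'],s['tcp_rot'],s['wrist_force'])
W=cam('wrist','w4.png');print(W['K'])
for th,z in(('clip_eye',s['position'][2]-.009),('clip_tab',.2),('boss_top',.15),('post_foot',.022)):
  print(th,[(np.round(e['location']),round(e['score'],2),atz(W,e['location'],z)) for e in bot.place_of('wrist',th)[:3]])
for th in('post',):
  print(th,[(np.round(e['location']),round(e['score'],2),e['pixels'].sum()) for e in bot.cut_out('wrist',th)[:3]])
E
```

```text
time: 8.4
position: [0.5504, -0.091, 0.226]
tcp_rot: [-3.141, 0.001, 0.741]
wrist_force: [-0.4, 0.0, -1.0]
width: 0.158
gripper_force: 25.0
[ 0.5504 -0.091   0.226 ] [-3.1409  0.0009  0.7411] [-0.3706  0.0088 -0.9987]
[[341.9927   0.     316.0997]
 [  0.     341.9927 199.7939]
 [  0.       0.       1.    ]]
clip_eye []
clip_tab [(array([268., 315.]), 0.62, array([ 0.5334, -0.1052,  0.2   ]))]
boss_top [(array([ 85., 311.]), 0.59, array([ 0.6112, -0.0309,  0.15  ]))]
post_foot []
post [(array([102., 299.]), 0.58, np.int64(74334))]
```

View pics/w4.png

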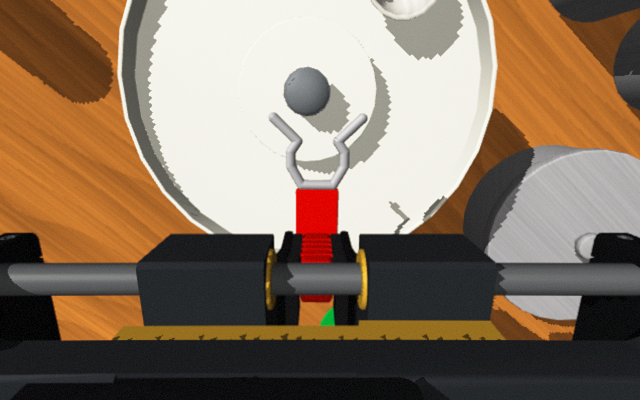

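```bash
python3 - <<'E'
from h import *
np.set_printoptions(precision=4,suppress=True)
s=bot.sense();p=np.array(s['position']);R=Ro.from_euler('xyz',s['tcp_rot'])
W=cam('wrist')
g=cv2.cvtColor(W['img'],cv2.COLOR_BGR2HSV)
m=(g[...,2]<150)&(g[...,1]<60); m[:60]=0;m[125:]=0;m[:,:270]=0;m[:,345:]=0
cc=cv2.HoughCircles(cv2.GaussianBlur(W['img'][...,0],(3,3),0)[50:135,260:360],cv2.HOUGH_GRADIENT,1,30,param1=120,param2=12,minRadius=18,maxRadius=27)
print('hough',None if cc is None else cc[0]+[260,50,0])
for n,rc,z in(('headH',(91,307),.163),('tipL',(115,271),p[2]-.0065),('tipR',(115,367),p[2]-.0065),('basefront',(188,317),p[2]-.004),('nibL',(150,291),p[2]-.0065),('nibR',(150,347),p[2]-.0065)):
    X=atz(W,rc,z);print(n,X,'tool',R.inv().apply(X-p))
cam('top','t5.png')
T=cam('top');S=cam('side')
for n,c in(('top',T),('side',S)): 
  for th in('boss_top','turntable'):
    print(n,th,[(e['location'],round(e['score'],2)) for e in bot.place_of(n,th)[:1]])
E
```

```text
hough [[305.5  91.5  23.6]]
headH [ 0.6066 -0.0321  0.163 ] tool [ 0.0811 -0.0058  0.0636]
tipL [ 0.5859 -0.0296  0.2201] tool [ 0.0674 -0.0216  0.0065]
tipR [ 0.6168 -0.0635  0.2201] tool [0.0674 0.0242 0.0065]
basefront [ 0.5747 -0.0696  0.2226] tool [0.0322 0.0003 0.004 ]
nibL [ 0.5798 -0.0477  0.2201] tool [ 0.0508 -0.0124  0.0065]
nibR [ 0.5983 -0.068   0.2201] tool [0.0507 0.0151 0.0065]
top boss_top []
top turntable [([152.2, 312.8], 0.61)]
side boss_top [([214.7, 359.0], 0.74)]
side turntable [([241.1, 354.9], 0.83)]
```

```bash
python3 -m pendant '[[[-0.55,-0.15,0,0,0,-0.25],[0,0,0.4,0,0,0],[0,0,0.4,0,0,0],[0,0,0.4,0,0,0],[0,0,0.35,0,0,0],[0,0,0,0,0,0],[0,0,0,0,0,0]]]'
python3 - <<'E'
from h import *
np.set_printoptions(precision=4,suppress=True)
for i in range(3):
  W=cam('wrist','w6.png');s=bot.sense();print(s['position'],s['tcp_rot'],s['wrist_force'],s['ft_torque'])
E
```

```text
time: 9.8
position: [0.5306, -0.1008, 0.1646]
tcp_rot: [-3.141, 0.0, 0.759]
wrist_force: [-0.0, -0.3, -0.8]
width: 0.16
gripper_force: 25.0
[ 0.5311 -0.101   0.1652] [ 3.1409 -0.0004  0.759 ] [ 0.2276 -0.2526 -0.8218] [-0.0167 -0.0721 -0.0239]
[ 0.5313 -0.1011  0.1655] [ 3.1402 -0.0007  0.7589] [-0.8314 -0.1179 -0.5173] [ 0.0122 -0.0214  0.0217]
[ 0.5314 -0.1011  0.1657] [ 3.1399 -0.0009  0.7589] [ 0.4834  0.1932 -0.9158] [-0.0704 -0.0142  0.0079]
```

View pics/w6.png

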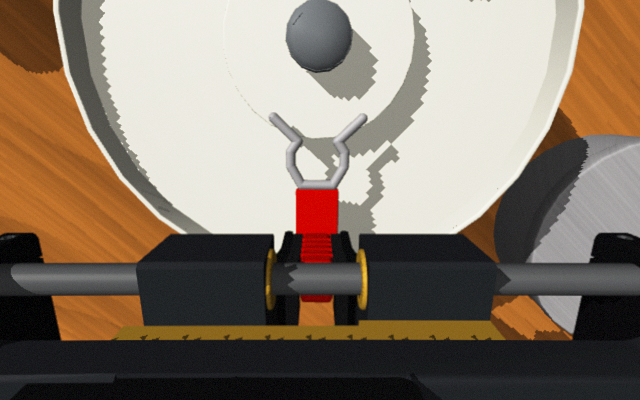

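The head is at (36,319) and the clip's mouth is centred at column 319, so they are lined up. I advance over the boss and lower to feel it.

```bash
python3 -m pendant '[[[0.2,0,0,0,0,0],[0.2,0,0,0,0,0],[0,0,0.03,0,0,0],[0,0,0.03,0,0,0],[0,0,0,0,0,0],[0,0,0,0,0,0]]]'; python3 -m pendant '[[[0,0,0.025,0,0,0],[0,0,0,0,0,0],[0,0,0,0,0,0]]]';python3 -m pendant '[[[0,0,0.025,0,0,0],[0,0,0,0,0,0],[0,0,0,0,0,0]]]'
```

```text
time: 10.55
position: [0.542, -0.0899, 0.162]
tcp_rot: [-3.141, 0.0, 0.759]
wrist_force: [0.1, -0.1, -1.1]
width: 0.158
gripper_force: 25.0
time: 10.85
position: [0.5422, -0.0899, 0.1611]
tcp_rot: [-3.142, 0.0, 0.759]
wrist_force: [-0.7, 0.7, -0.2]
width: 0.156
gripper_force: 25.0
time: 11.15
position: [0.5422, -0.0899, 0.1601]
tcp_rot: [-3.142, 0.0, 0.759]
wrist_force: [-0.1, -0.6, -0.8]
width: 0.164
gripper_force: 25.0
```

```bash
for i in 1 2; do python3 -m pendant '[[[0,0,0.02,0,0,0],[0,0,0,0,0,0],[0,0,0,0,0,0]]]' | egrep 'pos|force'; done; python3 - <<'E'
from h import *
F=[];P=[]
for i in range(4): cam('side','s7.png');s=bot.sense();F.append(s['wrist_force']);P.append(s['position'])
print(np.round(np.mean(F,0),2),np.round(np.mean(P,0),4))
i=cv2.imread('pics/s7.png')[190:260,310:400];cv2.imwrite('pics/s7c.png',cv2.resize(i,(720,560),interpolation=cv2.INTER_CUBIC))
E
```

```text
position: [0.5423, -0.0899, 0.1595]
wrist_force: [0.0, 0.0, 0.2]
gripper_force: 25.0
position: [0.5424, -0.0899, 0.1588]
wrist_force: [-0.2, 0.5, 0.5]
gripper_force: 25.0
[-0.81 -0.08  1.86] [ 0.5424 -0.0899  0.1587]
```

View pics/s7c.png

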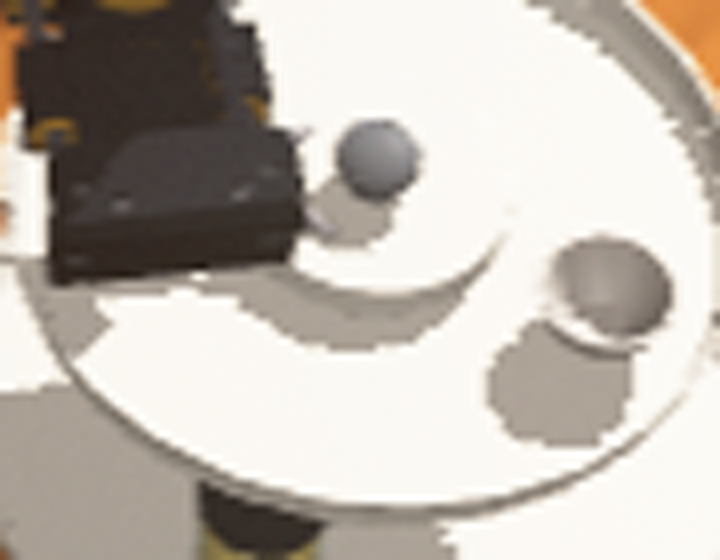

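The fingers hold the clip on the boss, tips just short of the head, with light contact pressure (Fz about +2 N). Next, feel forward.

```bash
cat > f.py <<'E'
from h import *
F=[];P=[]
for i in range(4): bot.camera('wrist');s=bot.sense();F.append(s['wrist_force']);P.append(s['position'])
R=Ro.from_euler('xyz',[np.pi,0,.759]);f=np.mean(F,0)
print('t',round(s['time'],2),'F tool',np.round(R.inv().apply(f),2),'pos',np.round(np.mean(P,0),4),'adv',np.round(R.inv().apply(np.mean(P,0)-[.5424,-.0899,.1587])*1000,1),'rot',np.round(s['tcp_rot'],3))
E
python3 -m pendant '[[[0.05,0,-0.01,0,0,0],[0.05,0,0,0,0,0],[0.05,0,0,0,0,0],[0.05,0,0,0,0,0],[0.05,0,0,0,0,0],[0.05,0,0,0,0,0],[0.05,0,0,0,0,0],[0,0,0,0,0,0]]]' >/dev/null; python3 f.py; python3 -m pendant '[[[0.05,0,0,0,0,0],[0,0,0,0,0,0]]]' >/dev/null; python3 f.py;  python3 -m pendant '[[[0.05,0,0,0,0,0],[0,0,0,0,0,0]]]' >/dev/null; python3 f.py
```

```text
t 12.95 F tool [-0.89  0.44 -2.15] pos [ 0.5525 -0.0802  0.159 ] adv [14.  -0.1 -0.3] rot [ 3.141 -0.     0.759]
t 13.35 F tool [-1.12 -0.09 -2.35] pos [ 0.5539 -0.0788  0.1589] adv [15.9 -0.1 -0.2] rot [ 3.142 -0.     0.759]
t 13.75 F tool [-0.87  0.28 -1.95] pos [ 0.5554 -0.0774  0.1589] adv [18.  -0.1 -0.2] rot [ 3.142 -0.     0.759]
```

```bash
for i in 1; do python3 -m pendant '[[[0.05,0,0,0,0,0],[0,0,0,0,0,0]]]' >/dev/null; python3 f.py; python3 -m pendant '[[[0.05,0,0,0,0,0],[0,0,0,0,0,0]]]' >/dev/null; python3 f.py;  python3 -m pendant '[[[0.025,0,0,0,0,0],[0,0,0,0,0,0]]]' >/dev/null; python3 f.py; done
```

```text
t 14.15 F tool [-0.71 -0.05 -1.82] pos [ 0.5568 -0.076   0.1589] adv [20.  -0.1 -0.2] rot [ 3.142 -0.     0.759]
t 14.55 F tool [-1.2  -0.34 -2.41] pos [ 0.5583 -0.0747  0.1589] adv [22.  -0.1 -0.2] rot [-3.142 -0.     0.759]
t 14.95 F tool [-1.76  0.25 -2.08] pos [ 0.5589 -0.0741  0.1589] adv [22.8 -0.1 -0.2] rot [-3.142  0.     0.759]
```

```bash
python3 -m pendant '[[[0.02,0,0,0,0,0],[0,0,0,0,0,0]]]' >/dev/null; python3 f.py; python3 -m pendant '[[[0.02,0,0,0,0,0],[0,0,0,0,0,0]]]' >/dev/null; python3 f.py;  python3 -m pendant '[[[0.02,0,0,0,0,0],[0,0,0,0,0,0]]]' >/dev/null; python3 f.py
```

```text
t 15.35 F tool [-2.92  0.51 -2.29] pos [ 0.5595 -0.0736  0.1589] adv [23.6 -0.1 -0.2] rot [3.142 0.    0.759]
t 15.75 F tool [-3.16  1.15 -2.06] pos [ 0.5601 -0.073   0.159 ] adv [24.5 -0.  -0.3] rot [3.141 0.    0.759]
t 16.15 F tool [-4.2   1.45 -1.83] pos [ 0.5606 -0.0725  0.1589] adv [25.2 -0.1 -0.2] rot [3.142 0.    0.759]
```

```bash
python3 -m pendant '[[[0,0.02,0,0,0,0],[0,0,0,0,0,0]]]' >/dev/null; python3 f.py; python3 -m pendant '[[[0.02,0,0,0,0,0],[0,0,0,0,0,0]]]' >/dev/null; python3 f.py;  python3 -m pendant '[[[0.02,0,0,0,0,0],[0,0,0,0,0,0]]]' >/dev/null; python3 f.py
```

```text
t 16.55 F tool [-4.49 -0.23 -2.92] pos [ 0.561  -0.0728  0.1589] adv [25.3  0.5 -0.2] rot [-3.141  0.     0.759]
t 16.95 F tool [-5.07  0.57 -2.29] pos [ 0.5616 -0.0725  0.1588] adv [25.9  0.6 -0.1] rot [-3.141e+00  1.000e-03  7.590e-01]
t 17.35 F tool [-6.14  0.45 -2.39] pos [ 0.562  -0.0722  0.1588] adv [26.4  0.6 -0.1] rot [-3.141e+00  1.000e-03  7.590e-01]
```

```bash
python3 -m pendant '[[[0.015,0.005,0,0,0,0],[0,0,0,0,0,0]]]' >/dev/null; python3 f.py; python3 -m pendant '[[[0.015,0,0,0,0,0],[0,0,0,0,0,0]]]' >/dev/null; python3 f.py
```

```text
t 17.75 F tool [-7.04 -0.16 -3.29] pos [ 0.5624 -0.072   0.1587] adv [26.8  0.8 -0. ] rot [-3.141e+00  1.000e-03  7.590e-01]
t 18.15 F tool [-5.89 -0.1  -2.16] pos [ 0.5631 -0.0714  0.1588] adv [27.7  0.8 -0.1] rot [-3.141e+00  1.000e-03  7.590e-01]
```

```bash
python3 -m pendant '[[[0.02,0,0,0,0,0],[0,0,0,0,0,0]]]' >/dev/null; python3 f.py; python3 -m pendant '[[[0.02,0,0,0,0,0],[0,0,0,0,0,0]]]' >/dev/null; python3 f.py; python3 -m pendant '[[[0.02,0,0,0,0,0],[0,0,0,0,0,0]]]' >/dev/null; python3 f.py
```

```text
t 18.55 F tool [-5.72  0.57 -2.8 ] pos [ 0.5636 -0.0709  0.1588] adv [28.5  0.8 -0.1] rot [-3.141e+00  1.000e-03  7.590e-01]
t 18.95 F tool [-4.97  0.03 -2.87] pos [ 0.5643 -0.0702  0.1588] adv [29.4  0.8 -0.1] rot [-3.141e+00  1.000e-03  7.590e-01]
t 19.35 F tool [-5.3  -0.18 -3.01] pos [ 0.5649 -0.0696  0.1589] adv [30.3  0.8 -0.2] rot [-3.141  0.     0.759]
```

```bash
python3 -m pendant '[[[0.025,0,0,0,0,0],[0,0,0,0,0,0]]]' >/dev/null; python3 f.py; python3 -m pendant '[[[0.025,0,0,0,0,0],[0,0,0,0,0,0]]]' >/dev/null; python3 f.py; python3 -m pendant '[[[0.025,0,0,0,0,0],[0,0,0,0,0,0]]]' >/dev/null; python3 f.py
```

```text
t 19.75 F tool [-0.71  0.   -1.68] pos [ 0.5663 -0.0684  0.159 ] adv [32.2  0.8 -0.3] rot [ 3.141e+00 -2.000e-03  7.590e-01]
t 20.15 F tool [ 1.32 -0.11 -1.31] pos [ 0.5669 -0.0678  0.159 ] adv [33.   0.9 -0.3] rot [ 3.141e+00 -1.000e-03  7.590e-01]
t 20.55 F tool [ 0.7  -0.02 -1.1 ] pos [ 0.5672 -0.0675  0.1588] adv [33.4  0.8 -0.1] rot [-3.141  0.     0.759]
```

```bash
for k in 1; do python3 -m pendant '[[[0.025,0,0,0,0,0],[0,0,0,0,0,0]]]' >/dev/null; python3 f.py; python3 -m pendant '[[[0.025,0,0,0,0,0],[0,0,0,0,0,0]]]' >/dev/null; python3 f.py; python3 -m pendant '[[[0.025,0,0,0,0,0],[0,0,0,0,0,0]]]' >/dev/null; python3 f.py; done
```

```text
t 20.95 F tool [ 1.16  0.04 -1.8 ] pos [ 0.5683 -0.0666  0.1591] adv [34.8  0.9 -0.4] rot [ 3.141e+00 -1.000e-03  7.590e-01]
t 21.35 F tool [ 1.73  0.81 -1.73] pos [ 0.5689 -0.0659  0.159 ] adv [35.8  0.9 -0.3] rot [ 3.141 -0.     0.759]
t 21.75 F tool [ 0.72  0.35 -1.77] pos [ 0.5695 -0.0654  0.159 ] adv [36.5  0.9 -0.3] rot [ 3.142 -0.     0.759]
```

```bash
for k in 1; do python3 -m pendant '[[[0.02,0,0,0,0,0],[0,0,0,0,0,0]]]' >/dev/null; python3 f.py; python3 -m pendant '[[[0.02,0,0,0,0,0],[0,0,0,0,0,0]]]' >/dev/null; python3 f.py; python3 -m pendant '[[[0.02,0,0,0,0,0],[0,0,0,0,0,0]]]' >/dev/null; python3 f.py; done
```

```text
t 22.15 F tool [ 0.09  0.23 -2.26] pos [ 0.57   -0.0649  0.1589] adv [37.2  0.9 -0.2] rot [-3.142  0.     0.759]
t 22.55 F tool [-0.93  0.67 -2.12] pos [ 0.5705 -0.0644  0.1589] adv [38.   0.9 -0.2] rot [-3.141  0.     0.759]
t 22.95 F tool [-1.05  0.12 -2.17] pos [ 0.5711 -0.0638  0.1589] adv [38.8  0.8 -0.2] rot [-3.142  0.     0.759]
```

```bash
for k in 1; do python3 -m pendant '[[[0.02,0,0,0,0,0],[0,0,0,0,0,0]]]' >/dev/null; python3 f.py; python3 -m pendant '[[[0.02,0,0,0,0,0],[0,0,0,0,0,0]]]' >/dev/null; python3 f.py; done
```

```text
t 23.35 F tool [-1.56  0.07 -2.44] pos [ 0.5718 -0.0632  0.1589] adv [39.7  0.8 -0.2] rot [-3.141  0.     0.759]
t 23.75 F tool [-1.79 -0.03 -1.89] pos [ 0.5724 -0.0626  0.1589] adv [40.5  0.8 -0.2] rot [-3.142 -0.     0.759]
```

```bash
for k in 1; do python3 -m pendant '[[[0.02,0,0,0,0,0],[0,0,0,0,0,0]]]' >/dev/null; python3 f.py; python3 -m pendant '[[[0.02,0,0,0,0,0],[0,0,0,0,0,0]]]' >/dev/null; python3 f.py; done; python3 - <<'E'
from h import *
c=cam('wrist','w8.png');print([ (e['location'],e['score']) for e in bot.place_of('wrist','clip_eye')[:2]])
E
```

```text
t 24.15 F tool [-3.38 -0.02 -2.6 ] pos [ 0.5728 -0.0622  0.1589] adv [41.1  0.9 -0.2] rot [-3.141  0.     0.759]
t 24.55 F tool [-5.2  -0.63 -3.37] pos [ 0.5733 -0.0618  0.1589] adv [41.7  0.9 -0.2] rot [-3.141e+00  1.000e-03  7.590e-01]
[]
```

View pics/w8.png

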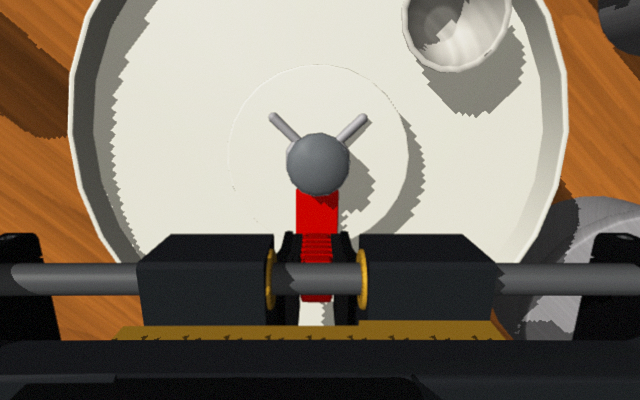

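The head is centred over the eye with both tips showing ahead of it, and the stiff rise in force says the clip is home. I relax the push and release.

```bash
python3 -m pendant '[[[-0.02,0,0,0,0,0],[0,0,0,0,0,0]]]'>/dev/null; python3 f.py; python3 -m pendant '[[[0,0,0,0,0,0],[0,0,0,0,0,0],[0,0,0,0,0,0],[0,0,0,0,0,0],[0,0,0,0,0,0],[0,0,0,0,0,0]]]' 45; python3 f.py; python3 -m pendant '[[[0,0,-0.2,0,0,0],[0,0,-0.5,0,0,0],[0,0,-0.8,0,0,0],[0,0,-0.8,0,0,0],[0,0,-0.8,0,0,0],[0,0,0,0,0,0],[0,0,0,0,0,0]]]'
python3 - <<'E'
from h import *
c=cam('wrist','w9.png');cam('side','s9.png')
a=cv2.imread('pics/s9.png')[185:265,310:410]
cv2.imwrite('pics/f9.png',np.hstack([cv2.resize(c['img'][:,120:520],(400,400)),cv2.resize(a,(400,400),interpolation=cv2.INTER_CUBIC)]))
E
```

```text
t 25.05 F tool [-3.53 -0.57 -2.24] pos [ 0.573  -0.0621  0.1589] adv [41.3  0.8 -0.2] rot [-3.142 -0.     0.759]
time: 25.65
position: [0.573, -0.062, 0.1589]
tcp_rot: [-3.142, -0.0, 0.759]
wrist_force: [-0.6, 0.5, -0.8]
width: 0.508
gripper_force: 0.0
t 25.85 F tool [ 0.04  0.14 -0.58] pos [ 0.573  -0.0621  0.1589] adv [41.4  0.9 -0.2] rot [ 3.142 -0.     0.759]
time: 26.55
position: [0.5736, -0.0623, 0.2845]
tcp_rot: [3.139, -0.002, 0.759]
wrist_force: [1.0, -0.7, -1.4]
width: 0.521
gripper_force: 0.0
```

View pics/f9.png

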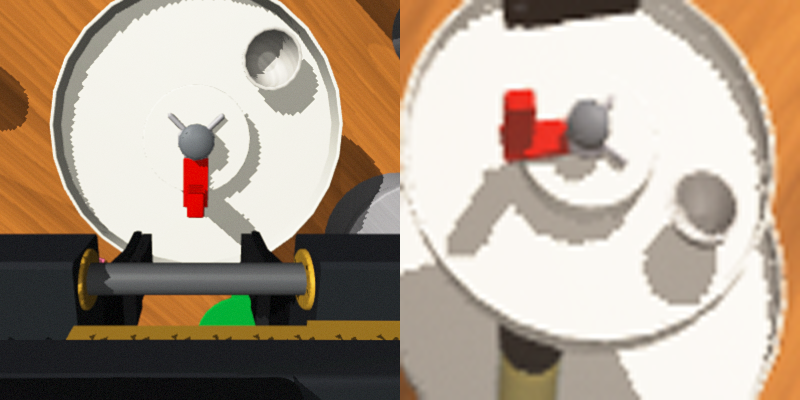

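The clip sits flat around the post, released, and the bowl has not moved.

```bash
python3 -c "
from plant import bot
print(bot.sign_off())"
```

```text
the job is handed in; nothing more can be done
None
```

I snapped the red-tabbed clip home in the groove under the post's head, released it and handed the job in at about 27 s; the hand-in returned no verdict. The push force peaked at about 7 N, and the last picture shows the clip flat around the post and the bowl in place.

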